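# Open the sliding-lid topping box and set out the red jar

## Task

Open the topping box: raise the lid's handle end just enough to pass over the red stop lip, slide the lid out from under the black rails, and lay it flat, handle up, in the middle of the blue board. Then take the red-capped jar out of the box and stand it upright in the middle of the round yellow-and-orange mat. Do not drop the lid or the jar, leave the dark jar standing where it is in the box, and do not disturb the two bottles and the cup of picks.

Things in the scene. Friction and masses are not known exactly. Their poses are not given: they have to be found in the camera images.
- box: Aluminium topping box fixed to the counter, 220 (x) x 160 (y) x 101 mm high. Origin: centre of its underside; z up. The lid slides out towards the box's -x, where the red lip is. The lid lies on ledges 85 mm up, between cheeks 144 mm apart (2 mm play each side); back wall's inner face at x = +104 mm. At the start a shut lid covers it.
- box_floor (a point): Centre of the box's inner floor, 6 mm above the counter; box axes. Inside it is 207 (x) x 128 (y) mm clear.
- lip (a point): Middle of the red stop lip's top edge, in box axes at (-106.5, 0, 92) mm. The lip runs across the box's -x end, x = -110 to -103 mm, and stands 7 mm above the ledges, so it blocks the shut lid.
- rail (a point): Midway between the lip-side ends of the two black hold-down rails, at their underside: box axes (15, 0, 96) mm. The rails run over the lid's long edges from here to x = +110 mm, 5 mm thick, 120 mm clear between them. The 5 mm lid has 6 mm play under them: a level lift stops 1 mm short of the lip's top. After 90 mm of sliding the lid's rear end is free of them.
- lid: Loose light wooden lid, plate 200 (x) x 140 (y) x 5 mm, about 0.18 kg. Origin: centre of the plate's underside; z up. Starts shut, axes along the box's, origin about 1 mm from the box's middle. Its red handle is an upright fin, 40 mm along x, 14 mm thick in y (pinch across y), up to 37 mm above the underside, centred at x = -75 mm, near the end at the lip.
- grip (a point): Pinch point on the lid's fin, 24 mm above the plate's underside, in lid axes at (-75, 0, 24) mm; the axes are the lid's.
- lid_front (a point): Middle of the lower edge of the lid's handle end, in lid axes at (-100, 0, 0) mm. To pass the lip this end must be tipped up about 9 to 13 mm, the lid pivoting on its other end, then drawn along the box's -x.
- lid_rear (a point): Middle of the lower edge of the lid's other end, in lid axes at (100, 0, 0) mm.
- jar_red: Closed red jar with a red cap, 42 mm diameter (cap 43 mm), 76 mm high, about 0.13 kg, standing in the box, hidden under the lid at first, about 45 mm from the box's middle towards the one or the other end. Origin: centre of its underside.
- jar_dark: Jar of the same size, dark brown with a black cap, at the other place in the box: stays there. Origin: centre of its underside.
- board: Blue cutting board fixed on the counter, 240 (x) x 170 (y) x 12 mm. Origin: centre of its underside; its top is at 12 mm.
- mat: Round yellow mat with an orange inner disc fixed on the counter, 110 mm diameter, 3 mm thick. Origin: centre of its underside.
- bottle_batter: Cream squeeze bottle with white nozzle, 60 mm diameter, 166 mm high, bystander. Origin: centre of its underside.
- bottle_blue: Blue squeeze bottle, same size, bystander. Origin: centre of its underside.
- pick_cup: Paper cup of wooden and red picks, 74 mm diameter, about 160 mm high with its picks, bystander. Origin: centre of its underside.
Things that resemble listed ones, but are neither listed nor needed, are in the scene too. There is more than one size of the lid; the job needs the largest.

How it is judged:
On the way, in this order (a step that is already met when the one before it is completed fails the run):
1. the lid's handle end is over the lip and past it while its rear end is still under the rails (x of lid_front in the frame of box below -0.125 m and z of lid_front in the frame of box above 0.09 m and x of lid_rear in the frame of box above 0.015 m and z of lid_rear in the frame of box below 0.096 m), for 0.05 s.
2. the lid lies flat, handle up, on the board, let go (horizontal distance between lid and board below 0.06 m and z of lid in the frame of board between 0.008 and 0.016 m and angle between lid's own z axis and vertical below 0.05 rad and linear speed of lid below 0.02 m/s and contact force between the fingers and lid below 0.1 N), for 0.2 s.
3. the red jar is lifted out of the box (z of jar_red in the frame of box above 0.04 m), for 0.05 s.
At the end, for the whole second after the job is handed in: Lid released, flat, handle up on the board, middles within 60 mm; red jar upright at rest on the mat, centres within 36 mm; dark jar standing on the box's floor within 30 mm of its start (all of step 2 and horizontal distance between jar_red and mat below 0.036 m and z of jar_red in the frame of mat between 0 and 0.006 m and angle between jar_red's own z axis and vertical below 0.08 rad and linear speed of jar_red below 0.02 m/s and z of jar_dark in the frame of box below 0.012 m and angle between jar_dark's own z axis and vertical below 0.15 rad and distance of jar_dark from where it was at the start of the episode below 0.03 m); the robot touches nothing.
It fails at once if a bottle or the cup of picks is moved more than 30 mm or tipped (distance of any of bottle_batter, bottle_blue, pick_cup from where it was at the start of the episode above 0.03 m or angle between any of bottle_batter, bottle_blue, pick_cup's own z axis and vertical above 0.3 rad).
It fails at once if the lid is dropped (falls freely, 13 mm or more) (contact force between lid and anything else below 0.01 N and linear speed of lid above 0.5 m/s).
It fails at once if the red jar is dropped (falls freely, 13 mm or more) (contact force between jar_red and anything else below 0.01 N and linear speed of jar_red above 0.5 m/s).
It fails at once if the red jar is tipped over (angle between jar_red's own z axis and vertical above 0.7 rad).
It fails at once if the lid is turned over (angle between lid's own z axis and vertical above 1.2 rad).
It also fails if it takes over 54 s, if anything falls off the work surface, if the arm or the gripper's body presses on something with over 40 N, if the wrist force passes 120 N, or if a joint passes its speed limit or range.

## Robot

A 6-joint arm with a two-finger parallel gripper is mounted at the origin on the work surface. World frame = base frame: x ahead of the robot, y to its left, z up, the work surface at z = 0. Lengths are in m, angles in rad, forces in N, time in s.
With the tool pointing down it reaches from about 0.325 to 0.85 m from the base axis. Payload 15.5 kg.
Tool frame: the origin (TCP) lies between the finger pads; the fingertips stand 17 mm ahead of it and the grasp point (between the pads) lies 2 mm behind it; z points along the fingers, y is the direction in which the jaws open and shut (so a half turn about z gives the same grasp; the last joint's range is limited). The gripper opens to 91 mm and grips with 3 to 60 N. Pads are 32 mm wide; open, the fingers measure 118 mm over their backs; the gripper's body (76 mm by 178 mm) begins 60 mm behind the grasp point.
Start: joints at [-1.419, 0.494, 1.345, -0, 1.302, -0.096], TCP at [0.153, -0.606, 0.231] pointing down, gripper open.
Joint ranges: [-2.91, 2.91], [-0.82, 2.16], [0.22, 2.67], [-1.22, 4.37], [0.12, 2.79], [-3.08, 3.08]. Speed limits (rad/s): [1.89, 1.89, 2.57, 3.01, 3.01, 3.01].

## Interface

Orientations are given as a unit quaternion [w, x, y, z].
In Python, from station import manip gives the robot as it stands.
- The arm moves only by the tool servo_tool, never from a script. Its argument "plan" is a list of rows, each an object with "dr": the turn, a rotation vector about the world's x, y, z each as a share of 180 degrees, from -1 to 1, a list of three; "dp": the shift along the world's x, y, z each as a share of 0.1 m, from -1 to 1, a list of three; "grip": the opening, from 0 (shut) to 1 (fully open). In form: [{"dr": [rx, ry, rz], "dp": [x, y, z], "grip": grip}, ...]. A call has 1 to 8 rows; each row is the pose to reach, as a shift and turn from the pose measured when the call began, turning the shorter way round; what a row does not reach only later rows make up. A row lasts 1/8 s, in which the tool goes at most 62.5 mm and 10.7 degrees, less where a joint would pass 70% of its speed; a pose out of reach is approached as far as the arm can. A call with a number of a shift or a turn outside -1 to 1 is refused whole. A call with a gripper value outside its range is refused whole. The fingers move at their own pace and stop on an object; the grip force is fixed at half the most. Time passes only in rows, so rows that repeat a pose let the fingers close. It gives the time, the measured TCP pose, the force and the opening at its end, in the units of the state.
- manip.sense(): the state, without advancing time (a new reading comes with each control period).
- manip.get_image(name): name is "scene" or "top"; returns a dict with "pixels" (400x640x3 uint8, red, green, blue), "depth" (400x640 float32, m along the optical axis (not along the pixel's ray), 0 where there is no reading), "camera_matrix" (3x3 intrinsics, pixels), "rvec" (rotation vector, rad) and "tvec" (3), from world to camera coordinates, as OpenCV has them. Camera axes: x right, y down, z forward; pixel columns grow to the right and rows downward; lengths in m; the calibration is good to about 2 mm. A picture is of the moment at which its call begins.
- manip.job_done(): hands the job in, once; it reports no verdict.
The state is a dict: "time": time; "q": joint angles; "qd": joint speeds; "tau": joint torques, N m; "eef_pos": TCP position; "tool_rot": TCP orientation; "wrist_force": force on the tool from outside, world axes, zero at the start; "torque": the same for the moment, N m; "opening": finger opening in m.
Only numpy, scipy, OpenCV 4.12 (cv2) and the standard library are available. Lean on these libraries where they do the work, as an engineer would, in place of code of your own. Each camera call takes 0.05 s, during which the arm holds its last target.

## Working session

There is one attempt and no reset: what is moved stays moved. The work goes in short steps, Python scripts to look and compute and a tool call to move; the robot and the scene stay as the last step left them, time stands still between calls to the robot, and variables do not carry over. Pictures are saved under pics/ and viewed, and the job is handed in when it is done.

Besides the shell and the picture viewer there is one more tool, called after "Call:" by a JSON object that holds its "name" and its "arguments". servo_tool: Moves the arm, as the interface text tells. Its arguments: {"type":"object","properties":{"plan":{"type":"array"}},"required":["plan"]}

```bash
mkdir -p pics; ls; cat > h.py <<'E'
import numpy as np, cv2
from station import manip
def cam(n):
    d=manip.get_image(n); R,_=cv2.Rodrigues(np.array(d['rvec'],float)); t=np.array(d['tvec'],float).reshape(3)
    return d,np.array(d['camera_matrix']),R,t
def ray(K,R,t,u,v,z):
    r=R.T@np.linalg.inv(K)@np.array([u,v,1.]); c=-R.T@t
    return c+r*(z-c[2])/r[2]
def world(d,K,R,t):
    v,u=np.mgrid[0:400,0:640]; D=d['depth']
    p=np.stack([(u-K[0,2])/K[0,0]*D,(v-K[1,2])/K[1,1]*D,D],-1)
    return (p-t)@R
def save(d,n): cv2.imwrite(f'pics/{n}.png',d['pixels'][:,:,::-1])
E
python3 - <<'E'
from h import *
for n in ('scene','top'):
    d,K,R,t=cam(n); save(d,n+'0'); print(n,K.tolist(),(-R.T@t).round(3))
print(manip.sense())
E
```

```text
pics
scene [[377.0446613165034, 0.0, 315.9690315079358], [0.0, 377.0446613165034, 199.74535068261858], [0.0, 0.0, 1.0]] [0.933 0.461 0.748]
top [[367.64283946590257, 0.0, 314.22408461879684], [0.0, 367.64283946590257, 201.82557113355185], [0.0, 0.0, 1.0]] [0.459 0.066 0.962]
{'time': 0.1, 'q': array([-1.41850904e+00,  4.94118046e-01,  1.34606937e+00,  4.02859285e-06,
        1.30250735e+00, -9.55050124e-02]), 'qd': array([-0.0007351 , -0.00238092, -0.00264065,  0.00113579, -0.00094861,
        0.00118683]), 'tau': array([-6.63510091e-04, -8.80242133e+01, -3.82545125e+01,  7.08633824e-02,
        4.84164536e-02, -2.98031432e-05]), 'eef_pos': array([ 0.15324168, -0.60558509,  0.23039968]), 'tool_rot': array([-5.50888781e-04,  9.92334600e-01,  1.23578871e-01, -1.37018382e-05]), 'wrist_force': array([ 0.31894655,  0.06342977, -0.15975823]), 'torque': array([0.02634329, 0.01717397, 0.03399143]), 'opening': 0.09120030000309985}
```

View pics/scene0.png

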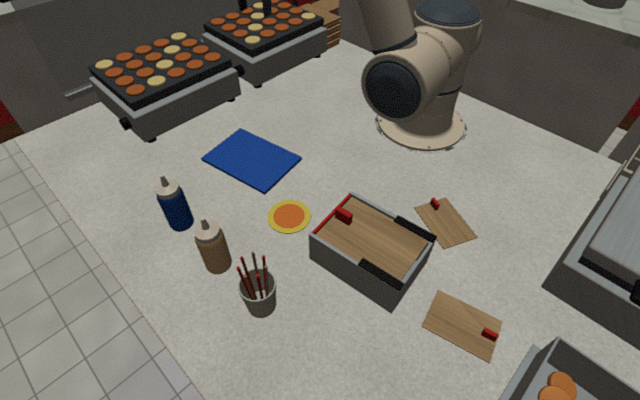

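View pics/top0.png

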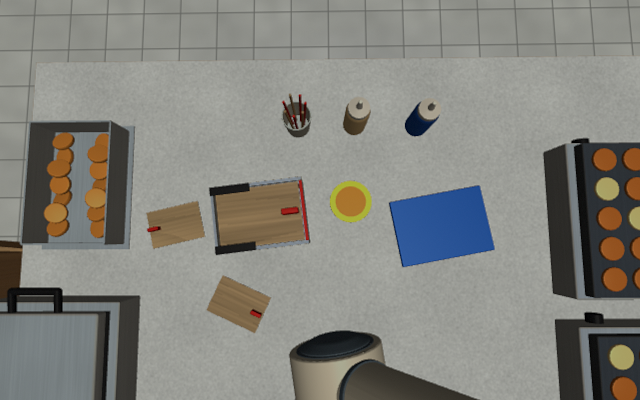

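The scene shows the box with its fin towards the board. In the top view the lip is at about (305,210), the fin at (290,211), the mat at (350,202) and the board at (441,226). The bottles and cup are at rows 90–135. Next I measure these.

```bash
python3 - <<'E'
from h import *
for n in ('top','scene'):
    d,K,R,t=cam(n); W=world(d,K,R,t); hsv=cv2.cvtColor(d['pixels'],cv2.COLOR_RGB2HSV)
    H,S,V=[hsv[...,i].astype(int) for i in range(3)]; z=W[...,2]
    near=(W[...,0]>.2)&(W[...,0]<.95)&(abs(W[...,1])<.6)
    def rep(name,m):
        m=m&near; nn,l,st,c=cv2.connectedComponentsWithStats(m.astype(np.uint8))
        for i in range(1,nn):
            if st[i,4]>25:
                p=W[l==i]; r=cv2.minAreaRect(p[:,:2].astype(np.float32))
                print(n,name,st[i,4],'px',c[i].round(1),'mean',p.mean(0).round(4),'rect',np.round(r[0],4),np.round(r[1],4),round(r[2],1),'z',np.percentile(p[:,2],[5,95]).round(3))
    rep('board',(H>100)&(H<125)&(S>150)&(z<.03)&(z>-.02))
    rep('mat',(H>5)&(H<35)&(S>150)&(V>120)&(z<.02))
    rep('red',((H<5)|(H>173))&(S>150)&(V>70)&(z>.05)&(z<.15))
    rep('rail',(V<50)&(z>.08)&(z<.12))
    rep('lidwood',(H>8)&(H<20)&(S>60)&(S<150)&(z>.075)&(z<.11))
    rep('tall',(z>.03)&(W[...,0]>.62)&(W[...,1]<.2))
E
```

```text
top board 69 px [410.9 130.6] mean [ 0.739  -0.1757  0.0172] rect [ 0.7416 -0.1765] [0.0499 0.0148] 48.2 z [0.006 0.029]
top board 6039 px [440.9 225.8] mean [ 0.4896 -0.2461  0.012 ] rect [ 0.4906 -0.247 ] [0.1672 0.2386] 10.5 z [0.009 0.015]
top mat 1293 px [350.2 201.2] mean [ 0.5553 -0.0152  0.003 ] rect [ 0.5555 -0.0154] [0.1054 0.1046] 45.6 z [0.    0.006]
top red 155 px [303.5 209.7] mean [0.5269 0.1033 0.0916] rect [0.5279 0.1035] [0.1423 0.0075] 7.8 z [0.09  0.094]
top red 95 px [289.4 210.5] mean [0.5229 0.1344 0.1204] rect [0.5236 0.1344] [0.0121 0.0389] 6.6 z [0.11  0.124]
top rail 87 px [416.6 118.9] mean [ 0.7446 -0.1705  0.0948] rect [ 0.7489 -0.1722] [0.0506 0.016 ] 23.4 z [0.082 0.108]
top rail 1078 px [566.2 222.4] mean [ 0.4945 -0.5115  0.0928] rect [ 0.4995 -0.5114] [0.0075 0.3538] 89.6 z [0.081 0.104]
top rail 294 px [228.8 189.1] mean [0.5761 0.2799 0.1007] rect [0.5763 0.2796] [0.0181 0.0928] 6.5 z [0.098 0.103]
top rail 306 px [234.7 247.7] mean [0.4381 0.2634 0.1007] rect [0.4394 0.2634] [0.0204 0.0934] 7.3 z [0.098 0.103]
top rail 111 px [106.5 300. ] mean [
[... 1801 characters left out ...]
mean [0.5164 0.2153 0.0909] rect [0.518  0.2084] [0.148  0.2038] 6.7 z [0.089 0.093]
scene lidwood 292 px [212.9 247.8] mean [ 0.7725 -0.0041  0.0944] rect [ 0.769  -0.0085] [0.025  0.0566] 76.2 z [0.077 0.109]
scene tall 1557 px [137.7 112.6] mean [ 0.6581 -0.5352  0.1036] rect [ 0.6617 -0.5516] [0.0829 0.0966] 0.1 z [0.04  0.159]
scene tall 1164 px [171.7 200.6] mean [ 0.7653 -0.1745  0.0992] rect [ 0.7628 -0.1862] [0.0525 0.0587] 59.6 z [0.039 0.145]
scene tall 1275 px [210.7 242.9] mean [ 0.7707 -0.0114  0.1016] rect [ 0.7661 -0.0241] [0.0572 0.0569] 22.8 z [0.039 0.144]
scene tall 1452 px [256.2 285.7] mean [0.7631 0.1253 0.0887] rect [0.7612 0.123 ] [0.0733 0.0703] 52.2 z [0.037 0.159]
```

Box x axis at about 97° in the world, fin grip at about (0.5235, 0.1345), board centre (0.493, -0.246), mat (0.557, -0.014). Moving the arm over now.

Call:
{"name": "servo_tool", "arguments": {"plan": [{"dr":[0,0,0.06],"dp":[0.5,0.5,0.1],"grip":1},{"dr":[0,0,0.115],"dp":[1,1,0.2],"grip":1},{"dr":[0,0,0.115],"dp":[1,1,0.2],"grip":1}]}}

```text
time: 0.57
eef_pos: [0.2552, -0.5034, 0.2511]
tool_rot: [-0.0, 0.953, 0.302, 0.0]
wrist_force: [-0.1, -0.7, -0.1]
opening: 0.0911
```

Call:
{"name": "servo_tool", "arguments": {"plan": [{"dr":[0,0,0.06],"dp":[0.5,0.5,0],"grip":0.6},{"dr":[0,0,0.115],"dp":[1,1,0],"grip":0.6},{"dr":[0,0,0.115],"dp":[1,1,0],"grip":0.6}]}}

```text
time: 0.95
eef_pos: [0.3567, -0.4015, 0.2511]
tool_rot: [-0.001, 0.883, 0.47, 0.0]
wrist_force: [-1.1, -0.8, -0.1]
opening: 0.064
```

Call:
{"name": "servo_tool", "arguments": {"plan": [{"dr":[0,0,0.06],"dp":[0.5,0.5,0],"grip":0.6},{"dr":[0,0,0.115],"dp":[1,1,0],"grip":0.6},{"dr":[0,0,0.115],"dp":[1,1,0],"grip":0.6}]}}

```text
time: 1.32
eef_pos: [0.4583, -0.3001, 0.251]
tool_rot: [-0.001, 0.783, 0.622, 0.0]
wrist_force: [-0.5, -1.0, 0.0]
opening: 0.0549
```

Call:
{"name": "servo_tool", "arguments": {"plan": [{"dr":[0,0,0.06],"dp":[0.3,0.5,0],"grip":0.6},{"dr":[0,0,0.11],"dp":[0.7,1,0],"grip":0.6},{"dr":[0,0,0.11],"dp":[0.7,1,0],"grip":0.6}]}}

```text
time: 1.7
eef_pos: [0.53, -0.1983, 0.2507]
tool_rot: [-0.0, 0.664, 0.748, 0.0]
wrist_force: [-0.0, -1.7, 0.3]
opening: 0.0546
```

Call:
{"name": "servo_tool", "arguments": {"plan": [{"dr":[0,0,0],"dp":[0,0.5,0],"grip":0.6},{"dr":[0,0,0],"dp":[0,1,0],"grip":0.6},{"dr":[0,0,0],"dp":[0,1,0],"grip":0.6}]}}

```text
time: 2.08
eef_pos: [0.5295, -0.0972, 0.2507]
tool_rot: [-0.001, 0.665, 0.747, -0.0]
wrist_force: [1.0, -1.4, -0.2]
opening: 0.0548
```

Call:
{"name": "servo_tool", "arguments": {"plan": [{"dr":[0,0,0],"dp":[0,0.5,0],"grip":0.6},{"dr":[0,0,0],"dp":[0,1,0],"grip":0.6},{"dr":[0,0,0],"dp":[0,1,0],"grip":0.6}]}}

```text
time: 2.45
eef_pos: [0.5295, 0.0033, 0.2507]
tool_rot: [-0.001, 0.665, 0.747, -0.0]
wrist_force: [0.4, -0.9, -1.8]
opening: 0.0542
```

```bash
cat >> h.py <<'E'
from scipy.spatial.transform import Rotation as Ro
def st():
    s=manip.sense(); R=Ro.from_quat(np.roll(s['tool_rot'],-1)).as_matrix()
    print('t',s['time'],'p',s['eef_pos'].round(4),'yAng',np.degrees(np.arctan2(R[1,1],R[0,1])).round(2),'z',R[:,2].round(4),'F',s['wrist_force'].round(2),'T',s['torque'].round(2),'op',round(s['opening'],4)); return s,R
E
python3 -c "
from h import *
st()"
```

```text
t 2.45 p [0.5295 0.0033 0.2507] yAng 6.6 z [-1.2e-03  8.0e-04 -1.0e+00] F [ 0.41 -0.87 -1.83] T [-0.04 -0.09 -0.03] op 0.0542
```

Call:
{"name": "servo_tool", "arguments": {"plan": [{"dr":[0,0,0.002],"dp":[-0.03,0.5,0],"grip":0.6},{"dr":[0,0,0.002],"dp":[-0.03,1,-0.1],"grip":0.6},{"dr":[0,0,0.002],"dp":[-0.03,1,-0.4],"grip":0.6},{"dr":[0,0,0.002],"dp":[-0.03,1,-0.4],"grip":0.6}]}}

```text
time: 2.95
eef_pos: [0.5259, 0.1015, 0.2092]
tool_rot: [-0.002, 0.664, 0.748, -0.002]
wrist_force: [-0.1, -0.1, 0.8]
opening: 0.0547
```

Call:
{"name": "servo_tool", "arguments": {"plan": [{"dr":[0,0,0],"dp":[-0.03,0.3,0],"grip":0.6},{"dr":[0,0,0],"dp":[-0.03,0.31,-0.4],"grip":0.6},{"dr":[0,0,0],"dp":[-0.03,0.31,-0.6],"grip":0.6},{"dr":[0,0,0],"dp":[-0.03,0.31,-0.6],"grip":0.6}]}}

```text
time: 3.45
eef_pos: [0.5231, 0.1309, 0.149]
tool_rot: [-0.002, 0.665, 0.747, -0.002]
wrist_force: [0.4, 0.4, 0.6]
opening: 0.0545
```

```bash
python3 -c "
from h import *
st()
a=cam('scene')[0];b=cam('top')[0]
c=np.hstack([a['pixels'][100:330,230:500],b['pixels'][100:330,150:420]])
cv2.imwrite('pics/a1.png',cv2.resize(c,None,fx=1.45,fy=1.45)[:,:,::-1])"
```

```text
t 3.45 p [0.5231 0.1309 0.149 ] yAng 6.66 z [-6.2e-03 -7.0e-04 -1.0e+00] F [0.41 0.42 0.57] T [-0.02 -0.13 -0.01] op 0.0545
```

View pics/a1.png

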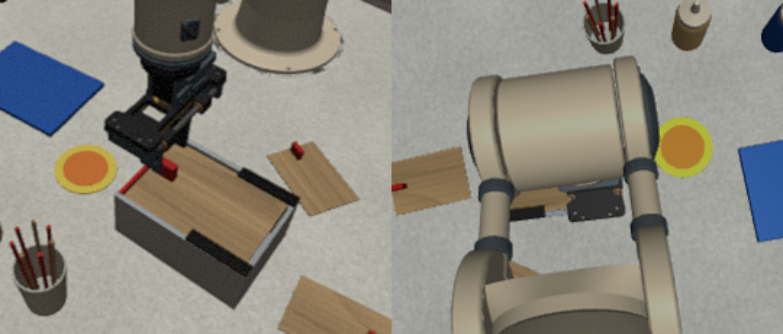

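The jaws straddle the red fin. Descending to TCP z = 0.110 and closing.

Call:
{"name": "servo_tool", "arguments": {"plan": [{"dr":[0,-0.002,0.002],"dp":[0.005,0.035,-0.2],"grip":0.6},{"dr":[0,-0.002,0.002],"dp":[0.005,0.035,-0.39],"grip":0.6},{"dr":[0,-0.002,0.002],"dp":[0.005,0.035,-0.39],"grip":0.6},{"dr":[0,-0.002,0.002],"dp":[0.005,0.035,-0.39],"grip":0.6}]}}

```text
time: 4.05
eef_pos: [0.5252, 0.1348, 0.1127]
tool_rot: [0.002, 0.662, 0.749, 0.002]
wrist_force: [-0.5, 0.1, -0.7]
opening: 0.0547
```

Call:
{"name": "servo_tool", "arguments": {"plan": [{"dr":[0,0,0],"dp":[0,0,0],"grip":0.3},{"dr":[0,0,0],"dp":[0,0,0],"grip":0},{"dr":[0,0,0],"dp":[0,0,0],"grip":0},{"dr":[0,0,0],"dp":[0,0,0],"grip":0},{"dr":[0,0,0],"dp":[0,0,0],"grip":0}]}}

```text
time: 4.68
eef_pos: [0.5252, 0.1348, 0.1127]
tool_rot: [0.002, 0.662, 0.749, 0.001]
wrist_force: [-0.6, -0.1, 2.3]
opening: 0.0138
```

```bash
python3 -c "
from h import *
st()"
```

```text
t 4.675 p [0.5252 0.1348 0.1127] yAng 7.04 z [ 4.3e-03 -1.0e-04 -1.0e+00] F [-0.59 -0.14  2.27] T [-0.08  0.4   0.13] op 0.0138
```

Call:
{"name": "servo_tool", "arguments": {"plan": [{"dr":[-0.0058,-0.0007,0],"dp":[0,0.006,0.032],"grip":0},{"dr":[-0.0116,-0.0014,0],"dp":[0,0.012,0.064],"grip":0},{"dr":[-0.0174,-0.0021,0],"dp":[-0.002,0.018,0.1],"grip":0},{"dr":[-0.0174,-0.0021,0],"dp":[-0.002,0.018,0.1],"grip":0},{"dr":[-0.0174,-0.0021,0],"dp":[-0.002,0.018,0.1],"grip":0}]}}

```text
time: 5.3
eef_pos: [0.5249, 0.1367, 0.1227]
tool_rot: [0.022, 0.662, 0.749, -0.017]
wrist_force: [0.1, 0.4, -2.0]
opening: 0.0141
```

```bash
cat >> h.py <<'E'
def lid(zlo,zhi):
    d,K,R,t=cam('scene'); W=world(d,K,R,t); hsv=cv2.cvtColor(d['pixels'],cv2.COLOR_RGB2HSV)
    H,S,V=[hsv[...,i].astype(int) for i in range(3)]; z=W[...,2]
    m=(H>8)&(H<20)&(S>60)&(S<160)&(z>zlo)&(z<zhi)&(W[...,0]>.3)&(W[...,0]<.72)&(W[...,1]<.33)
    n,l,s,c=cv2.connectedComponentsWithStats(m.astype(np.uint8)); i=1+np.argmax(s[1:,4]); p=W[l==i]
    c=p.mean(0); A=np.c_[p[:,:2]-c[:2],np.ones(len(p))]; k,*_=np.linalg.lstsq(A,p[:,2],rcond=None)
    r=cv2.minAreaRect(p[:,:2].astype(np.float32))
    print('lid n',len(p),'c',c.round(4),'slope xy',k[:2].round(4),'zc',k[2].round(4),'rect',np.round(r[0],4),np.round(r[1],4),round(r[2],1))
    return d
E
python3 -c "
from h import *
st()
a=lid(.07,.13)
cv2.imwrite('pics/a2.png',cv2.resize(a['pixels'][150:330,260:480],None,fx=3,fy=3)[:,:,::-1])"
```

```text
t 5.3 p [0.5249 0.1367 0.1227] yAng 7.07 z [ 0.0109 -0.0546 -0.9985] F [ 0.08  0.36 -2.  ] T [-0.06 -0.15  0.  ] op 0.0141
lid n 4341 c [0.5198 0.2221 0.0959] slope xy [ 0.0134 -0.0539] zc 0.0959 rect [0.5165 0.2122] [0.1454 0.199 ] 6.4
```

View pics/a2.png

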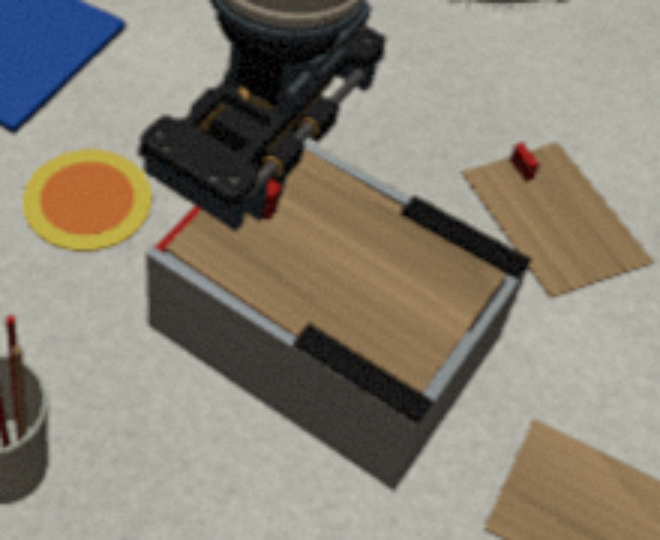

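The picture shows the handle end tipped clear of the lip (at about (180,228) in the enlarged view). The slope is 0.055 and the front is about 11 mm up. Sliding now.

Call:
{"name": "servo_tool", "arguments": {"plan": [{"dr":[0,0,0],"dp":[0.012,-0.1,0],"grip":0},{"dr":[0,0,0],"dp":[0.024,-0.2,0],"grip":0},{"dr":[0,0,0],"dp":[0.037,-0.3,0],"grip":0},{"dr":[0,0,0],"dp":[0.049,-0.4,0],"grip":0},{"dr":[0,0,0],"dp":[0.049,-0.4,0],"grip":0}]}}

```text
time: 5.98
eef_pos: [0.5299, 0.0957, 0.1226]
tool_rot: [0.022, 0.662, 0.749, -0.017]
wrist_force: [-0.9, -0.4, -2.2]
opening: 0.0138
```

```bash
python3 -c "
from h import *
st()
a=lid(.07,.13)
cv2.imwrite('pics/a3.png',cv2.resize(a['pixels'][150:330,260:480],None,fx=3,fy=3)[:,:,::-1])"
```

```text
t 5.975 p [0.5299 0.0957 0.1226] yAng 6.99 z [ 0.0106 -0.0547 -0.9984] F [-0.85 -0.37 -2.15] T [-0.1  -0.08  0.04] op 0.0138
lid n 4316 c [0.525  0.1815 0.0959] slope xy [ 0.0118 -0.0562] zc 0.0959 rect [0.5212 0.1705] [0.1464 0.2005] 6.4
```

View pics/a3.png

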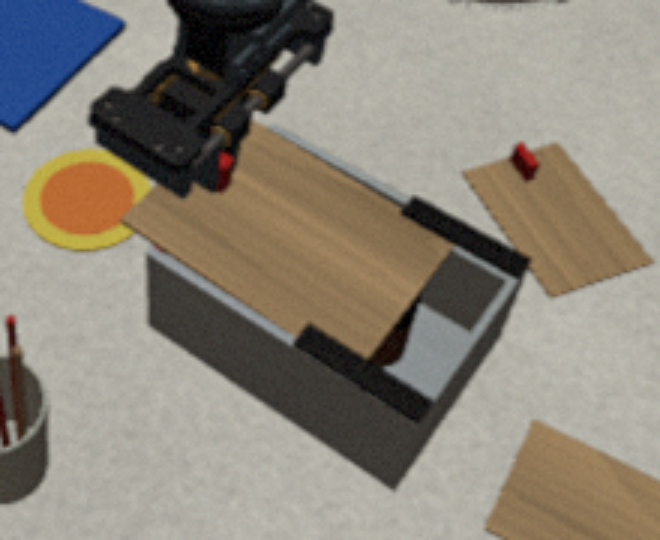

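The lid's front is past the lip (about (130,215) in the picture) with its rear under the rails. A dark jar is visible at the rail end. Continuing the slide with a slight raise, then lifting once free.

Call:
{"name": "servo_tool", "arguments": {"plan": [{"dr":[0,0,0],"dp":[0.012,-0.1,0.005],"grip":0},{"dr":[0,0,0],"dp":[0.024,-0.2,0.015],"grip":0},{"dr":[0,0,0],"dp":[0.037,-0.3,0.03],"grip":0},{"dr":[0,0,0],"dp":[0.049,-0.4,0.035],"grip":0},{"dr":[0,0,0],"dp":[0.061,-0.5,0.04],"grip":0},{"dr":[0,0,0],"dp":[0.074,-0.6,0.05],"grip":0},{"dr":[0,0,0],"dp":[0.086,-0.7,0.05],"grip":0},{"dr":[0,0,0],"dp":[0.086,-0.7,0.05],"grip":0}]}}

```text
time: 7.02
eef_pos: [0.5386, 0.0255, 0.1276]
tool_rot: [0.022, 0.663, 0.748, -0.017]
wrist_force: [-0.1, -0.4, -2.1]
opening: 0.0139
```

```bash
python3 -c "
from h import *
st()
a=lid(.07,.15)
cv2.imwrite('pics/a4.png',cv2.resize(a['pixels'][150:330,260:480],None,fx=3,fy=3)[:,:,::-1])"
```

```text
t 7.025 p [0.5386 0.0255 0.1276] yAng 6.96 z [ 0.0107 -0.0546 -0.9985] F [-0.13 -0.39 -2.12] T [-0.05 -0.12 -0.02] op 0.0139
lid n 4147 c [0.5349 0.1121 0.1008] slope xy [ 0.0108 -0.0582] zc 0.1008 rect [0.5297 0.0994] [0.1451 0.1992] 7.1
```

View pics/a4.png

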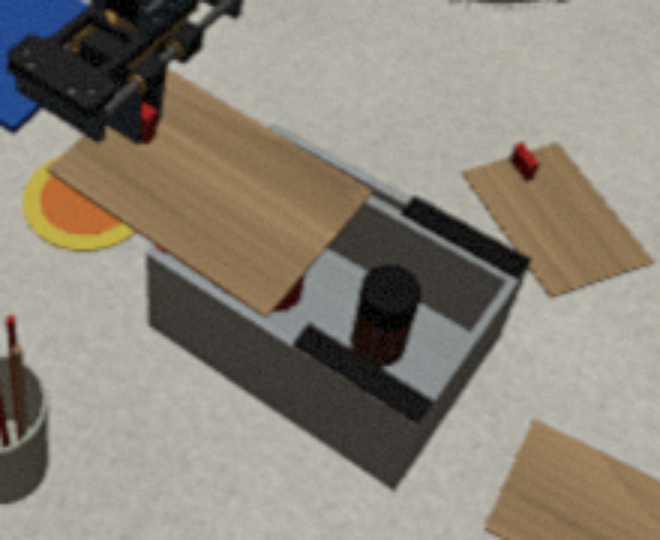

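Call:
{"name": "servo_tool", "arguments": {"plan": [{"dr":[0,0,0],"dp":[0,0,0.1],"grip":0},{"dr":[0,0,0],"dp":[0,0,0.25],"grip":0},{"dr":[0.009,0.001,0],"dp":[0,0,0.4],"grip":0},{"dr":[0.0185,0.0022,0],"dp":[0,-0.1,0.4],"grip":0},{"dr":[0.0185,0.0022,0],"dp":[0,-0.3,0.4],"grip":0},{"dr":[0.0185,0.0022,0],"dp":[0,-0.5,0.4],"grip":0},{"dr":[0.0185,0.0022,0],"dp":[0,-0.7,0.4],"grip":0},{"dr":[0.0185,0.0022,0],"dp":[0,-0.8,0.4],"grip":0}]}}

```text
time: 8.07
eef_pos: [0.5384, -0.0556, 0.1675]
tool_rot: [0.0, 0.663, 0.748, 0.002]
wrist_force: [-0.1, -0.4, -2.2]
opening: 0.0138
```

Call:
{"name": "servo_tool", "arguments": {"plan": [{"dr":[0,0,0.003],"dp":[-0.02,-0.2,0],"grip":0},{"dr":[0,0,0.006],"dp":[-0.05,-0.4,0],"grip":0},{"dr":[0,0,0.01],"dp":[-0.08,-0.6,0],"grip":0},{"dr":[0,0,0.01],"dp":[-0.1,-0.8,0],"grip":0},{"dr":[0,0,0.01],"dp":[-0.12,-1,0],"grip":0}]}}

```text
time: 8.7
eef_pos: [0.5263, -0.1567, 0.1675]
tool_rot: [0.0, 0.652, 0.759, 0.002]
wrist_force: [0.3, -0.1, -3.6]
opening: 0.0139
```

Call:
{"name": "servo_tool", "arguments": {"plan": [{"dr":[0,0,0.003],"dp":[-0.02,-0.2,0],"grip":0},{"dr":[0,0,0.006],"dp":[-0.05,-0.4,0],"grip":0},{"dr":[0,0,0.01],"dp":[-0.08,-0.6,0],"grip":0},{"dr":[0,0,0.01],"dp":[-0.1,-0.8,0],"grip":0},{"dr":[0,0,0.01],"dp":[-0.12,-1,0],"grip":0}]}}

```text
time: 9.32
eef_pos: [0.5142, -0.258, 0.1675]
tool_rot: [0.0, 0.64, 0.769, 0.002]
wrist_force: [0.1, 0.6, -2.9]
opening: 0.0139
```

```bash
python3 -c "
from h import *
st()
a=lid(.07,.2)
cv2.imwrite('pics/a5.png',a['pixels'][:,:,::-1])"
```

```text
t 9.325 p [ 0.5142 -0.258   0.1675] yAng 10.45 z [ 0.0033  0.0036 -1.    ] F [ 0.12  0.62 -2.88] T [-0.24 -0.13  0.03] op 0.0139
lid n 2650 c [ 0.5054 -0.1717  0.1461] slope xy [0.0025 0.0007] zc 0.1461 rect [ 0.503  -0.1824] [0.1427 0.2015] 10.5
```

View pics/a5.png

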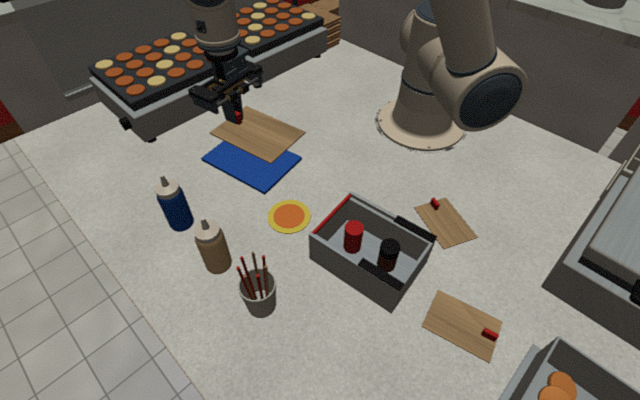

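The lid hangs level above the board, and the red jar stands at the lip end of the box (353,236). Moving over the board and lowering.

Call:
{"name": "servo_tool", "arguments": {"plan": [{"dr":[0,0,0],"dp":[-0.05,-0.3,0],"grip":0},{"dr":[0,0,0],"dp":[-0.1,-0.6,-0.1],"grip":0},{"dr":[0,0,0],"dp":[-0.1,-0.63,-0.3],"grip":0},{"dr":[0,0,0],"dp":[-0.1,-0.63,-0.5],"grip":0},{"dr":[0,0,0],"dp":[-0.1,-0.63,-0.7],"grip":0},{"dr":[0,0,0],"dp":[-0.1,-0.63,-0.9],"grip":0},{"dr":[0,0,0],"dp":[-0.1,-0.63,-1],"grip":0},{"dr":[0,0,0],"dp":[-0.1,-0.63,-1],"grip":0}]}}

```text
time: 10.38
eef_pos: [0.504, -0.3233, 0.0672]
tool_rot: [0.0, 0.64, 0.768, 0.002]
wrist_force: [0.4, 0.2, -2.4]
opening: 0.0135
```

Call:
{"name": "servo_tool", "arguments": {"plan": [{"dr":[0,0,0],"dp":[0,0,-0.1],"grip":0},{"dr":[0,0,0],"dp":[0,0,-0.18],"grip":0},{"dr":[0,0,0],"dp":[0,0,-0.24],"grip":0},{"dr":[0,0,0],"dp":[0,0,-0.26],"grip":0},{"dr":[0,0,0],"dp":[0,0,-0.26],"grip":0}]}}

```text
time: 11.0
eef_pos: [0.504, -0.3233, 0.0411]
tool_rot: [0.0, 0.64, 0.768, 0.002]
wrist_force: [0.2, -0.5, -2.7]
opening: 0.0139
```

```bash
python3 -c "
from h import *
st()
a=lid(.005,.2)"
```

```text
t 11.0 p [ 0.504  -0.3233  0.0411] yAng 10.41 z [ 0.003  0.003 -1.   ] F [ 0.22 -0.51 -2.66] T [-0.19 -0.14  0.05] op 0.0139
lid n 2149 c [ 0.4951 -0.238   0.0198] slope xy [0.0032 0.0012] zc 0.0198 rect [ 0.4938 -0.2481] [0.1418 0.1998] 10.6
```

Hanging about 1.5 mm above the board. Lowering until contact.

Call:
{"name": "servo_tool", "arguments": {"plan": [{"dr":[0,0,0],"dp":[0,0,-0.01],"grip":0},{"dr":[0,0,0],"dp":[0,0,-0.02],"grip":0},{"dr":[0,0,0],"dp":[0,0,-0.02],"grip":0}]}}

```text
time: 11.42
eef_pos: [0.5043, -0.3235, 0.0398]
tool_rot: [0.001, 0.64, 0.768, 0.002]
wrist_force: [-0.4, 1.3, 4.7]
opening: 0.0139
```

```bash
python3 -c "
from h import *
st()
a=lid(.005,.2)"
```

```text
t 11.425 p [ 0.5043 -0.3235  0.0398] yAng 10.41 z [ 0.0037  0.0025 -1.    ] F [-0.45  1.3   4.74] T [-0.07  0.25 -0.07] op 0.0139
lid n 2141 c [ 0.4953 -0.2382  0.0183] slope xy [ 0.0001 -0.0016] zc 0.0183 rect [ 0.4927 -0.2474] [0.1415 0.1978] 10.6
```

Contact made: +4.7 N and the lid is flat. Releasing and rising.

Call:
{"name": "servo_tool", "arguments": {"plan": [{"dr":[0,0,0],"dp":[0,0,0.005],"grip":0.3},{"dr":[0,0,0],"dp":[0,0,0.005],"grip":0.5},{"dr":[0,0,0],"dp":[0,0,0.005],"grip":0.5},{"dr":[0,0,0],"dp":[0,0,0.005],"grip":0.5},{"dr":[0,0,0],"dp":[0,0,0.3],"grip":0.5},{"dr":[0,0,0],"dp":[0,0,0.7],"grip":0.5},{"dr":[0,0,0],"dp":[0,0,1],"grip":0.5},{"dr":[0,0,0],"dp":[0,0,1],"grip":0.5}]}}

```text
time: 12.48
eef_pos: [0.5053, -0.3242, 0.142]
tool_rot: [0.003, 0.64, 0.768, 0.002]
wrist_force: [0.7, -0.7, -0.3]
opening: 0.0455
```

Call:
{"name": "servo_tool", "arguments": {"plan": [{"dr":[0,0,0],"dp":[0.1,0.3,0.6],"grip":1},{"dr":[0,0,0],"dp":[0.1,0.7,0.9],"grip":1},{"dr":[0,0,0],"dp":[0.1,1,0.9],"grip":1},{"dr":[0,0,0],"dp":[0.1,1,0.9],"grip":1}]}}

```text
time: 12.98
eef_pos: [0.515, -0.2224, 0.2316]
tool_rot: [0.002, 0.639, 0.769, 0.002]
wrist_force: [-0.6, -0.9, -0.8]
opening: 0.0827
```

```bash
python3 - <<'E'
from h import *
st()
a=lid(.005,.05); save(a,'a6')
for n in ('scene','top'):
    d,K,R,t=cam(n); W=world(d,K,R,t); hsv=cv2.cvtColor(d['pixels'],cv2.COLOR_RGB2HSV)
    if n=='top': save(d,'t6')
    H,S,V=[hsv[...,i].astype(int) for i in range(3)]; z=W[...,2]
    near=(W[...,0]>.4)&(W[...,0]<.62)&(W[...,1]>.08)&(W[...,1]<.33)
    for nm,m in (('red',((H<6)|(H>172))&(S>130)&(z>.075)&(z<.088)),('dark',(V<60)&(z>.074)&(z<.088))):
        nn,l,s,c=cv2.connectedComponentsWithStats((m&near).astype(np.uint8))
        for i in range(1,nn):
            if s[i,4]>20:
                p=W[l==i]; print(n,nm,s[i,4],c[i].round(1),p.mean(0).round(4),np.round(cv2.minEnclosingCircle(p[:,:2].astype(np.float32))[0],4),np.round(cv2.minAreaRect(p[:,:2].astype(np.float32))[1],4), ray(K,R,t,*c[i],.076).round(4))
E
```

```text
t 12.975 p [ 0.515  -0.2224  0.2316] yAng 10.54 z [ 6.2e-03  6.0e-04 -1.0e+00] F [-0.59 -0.87 -0.83] T [-0.07 -0.09  0.02] op 0.0827
lid n 2173 c [ 0.4954 -0.2395  0.0182] slope xy [-0.0012 -0.0015] zc 0.0182 rect [ 0.4931 -0.2466] [0.14   0.1991] 10.5
scene red 256 [353.7 228.2] [0.5206 0.1643 0.082 ] [0.5185 0.1626] [0.0423 0.0391] [0.5169 0.1617 0.076 ]
scene dark 276 [369.2 221. ] [0.479  0.173  0.0788] [0.5146 0.2074] [0.1057 0.2373] [0.477  0.1732 0.076 ]
scene dark 290 [389.6 246.8] [0.504  0.2504 0.0819] [0.502  0.2489] [0.0426 0.0403] [0.5003 0.2487 0.076 ]
scene dark 219 [357.2 269.6] [0.5943 0.2366 0.0814] [0.5948 0.2298] [0.0032 0.1741] [0.5914 0.236  0.076 ]
scene dark 26 [397.9 291.3] [0.5749 0.3254 0.0812] [0.5672 0.3242] [0.008  0.0361] [0.5722 0.3244 0.076 ]
top red 232 [279.7 214.8] [0.5157 0.1608 0.0817] [0.516 0.161] [0.0409 0.0385] [0.516  0.1614 0.076 ]
top dark 239 [244.  221.9] [0.499  0.2465 0.0815] [0.4997 0.2472] [0.0402 0.0384] [0.4993 0.2477 0.076 ]
```

View pics/a6.png

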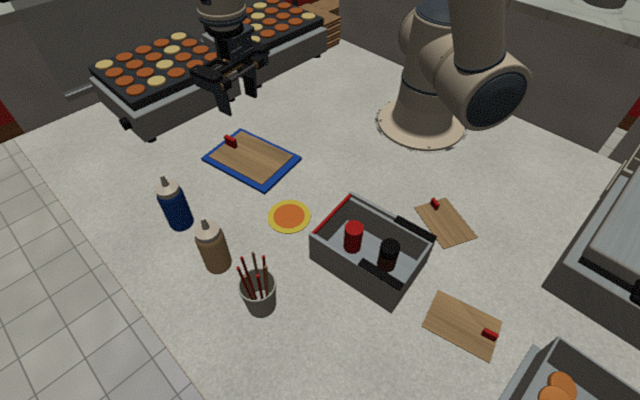

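View pics/t6.png

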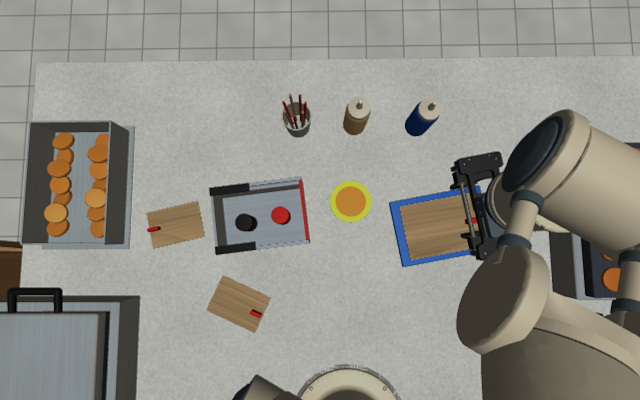

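The lid lies centred and flat on the board (centre (0.493,-0.247), slope about 0.002). The red jar is at (0.517,0.162), top view pixel (280,215). Going to it.

Call:
{"name": "servo_tool", "arguments": {"plan": [{"dr":[0,-0.002,-0.01],"dp":[0,0.5,0],"grip":0.68},{"dr":[0,-0.002,-0.019],"dp":[0,1,0],"grip":0.68},{"dr":[0,-0.002,-0.019],"dp":[0,1,0],"grip":0.68}]}}

```text
time: 13.5
eef_pos: [0.5148, -0.123, 0.2307]
tool_rot: [0.004, 0.662, 0.749, 0.004]
wrist_force: [0.1, 0.3, -0.2]
opening: 0.0647
```

Call:
{"name": "servo_tool", "arguments": {"plan": [{"dr":[0,0,0],"dp":[0,0.5,0],"grip":0.68},{"dr":[0,0,0],"dp":[0,1,0],"grip":0.68},{"dr":[0,0,0],"dp":[0,1,0],"grip":0.68}]}}

```text
time: 13.88
eef_pos: [0.5149, -0.0217, 0.2302]
tool_rot: [0.004, 0.661, 0.75, 0.004]
wrist_force: [0.5, -0.6, -0.3]
opening: 0.0622
```

Call:
{"name": "servo_tool", "arguments": {"plan": [{"dr":[0,0,0],"dp":[0,0.5,0],"grip":0.68},{"dr":[0,0,0],"dp":[0,1,0],"grip":0.68},{"dr":[0,0,0],"dp":[0,1,0],"grip":0.68}]}}

```text
time: 14.25
eef_pos: [0.5154, 0.0792, 0.2298]
tool_rot: [0.003, 0.661, 0.751, 0.004]
wrist_force: [0.3, -0.9, 0.9]
opening: 0.062
```

```bash
python3 -c "
from h import *
st()"
```

```text
t 14.25 p [0.5154 0.0792 0.2298] yAng 7.31 z [ 1.010e-02  9.000e-04 -9.999e-01] F [ 0.25 -0.93  0.9 ] T [-0.06 -0.16  0.02] op 0.062
```

Call:
{"name": "servo_tool", "arguments": {"plan": [{"dr":[0,0.0032,0],"dp":[0.015,0.5,0],"grip":0.68},{"dr":[0,0.0032,0],"dp":[0.015,0.83,-0.2],"grip":0.68},{"dr":[0,0.0032,0],"dp":[0.015,0.83,-0.6],"grip":0.68},{"dr":[0,0.0032,0],"dp":[0.015,0.83,-1],"grip":0.68},{"dr":[0,0.0032,0],"dp":[0.015,0.83,-1],"grip":0.68}]}}

```text
time: 14.88
eef_pos: [0.5161, 0.1602, 0.1276]
tool_rot: [-0.002, 0.661, 0.75, -0.002]
wrist_force: [-0.5, 0.0, 1.1]
opening: 0.0624
```

```bash
python3 -c "
from h import *
st()
a=cam('scene')[0]
cv2.imwrite('pics/a7.png',cv2.resize(a['pixels'][120:330,260:480],None,fx=2.8,fy=2.8)[:,:,::-1])"
```

```text
t 14.875 p [0.5161 0.1602 0.1276] yAng 7.23 z [-4.9e-03 -4.0e-04 -1.0e+00] F [-0.48  0.03  1.06] T [-0.06 -0.12  0.02] op 0.0624
```

View pics/a7.png

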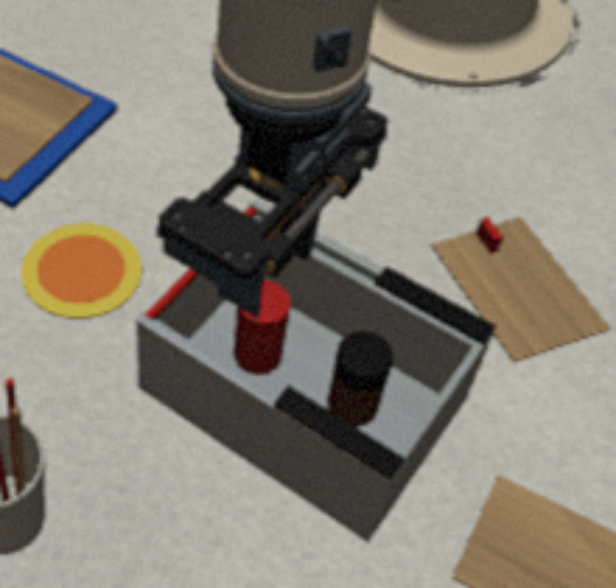

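The fingers are aligned on both sides of the red jar. Descending and closing.

Call:
{"name": "servo_tool", "arguments": {"plan": [{"dr":[0,-0.001,0],"dp":[0.008,0.015,-0.2],"grip":0.68},{"dr":[0,-0.001,0],"dp":[0.008,0.015,-0.4],"grip":0.68},{"dr":[0,-0.001,0],"dp":[0.008,0.015,-0.6],"grip":0.68},{"dr":[0,-0.001,0],"dp":[0.008,0.015,-0.71],"grip":0.68},{"dr":[0,-0.001,0],"dp":[0.008,0.015,-0.71],"grip":0.68}]}}

```text
time: 15.55
eef_pos: [0.5185, 0.1618, 0.0589]
tool_rot: [0.0, 0.661, 0.75, 0.001]
wrist_force: [-0.0, -1.2, -0.8]
opening: 0.0617
```

```bash
python3 -c "
from h import *
st()"
```

```text
t 15.55 p [0.5185 0.1618 0.0589] yAng 7.2 z [ 1.4e-03  2.0e-04 -1.0e+00] F [-0.04 -1.22 -0.78] T [-0.07 -0.1   0.01] op 0.0617
```

Call:
{"name": "servo_tool", "arguments": {"plan": [{"dr":[0,0,0],"dp":[0,0,0],"grip":0.4},{"dr":[0,0,0],"dp":[0,0,0],"grip":0.2},{"dr":[0,0,0],"dp":[0,0,0],"grip":0.2},{"dr":[0,0,0],"dp":[0,0,0],"grip":0}]}}

```text
time: 16.05
eef_pos: [0.5189, 0.1619, 0.0595]
tool_rot: [0.001, 0.661, 0.75, 0.001]
wrist_force: [-1.2, -0.7, 6.0]
opening: 0.0424
```

Call:
{"name": "servo_tool", "arguments": {"plan": [{"dr":[0,0,0],"dp":[0,0,0.15],"grip":0},{"dr":[0,0,0],"dp":[0,0,0.35],"grip":0},{"dr":[0,0,0],"dp":[0,0,0.6],"grip":0},{"dr":[0,0,0],"dp":[0,0,0.85],"grip":0},{"dr":[0,0,0],"dp":[0,0,1],"grip":0}]}}

```text
time: 16.68
eef_pos: [0.5192, 0.162, 0.1614]
tool_rot: [0.001, 0.661, 0.75, 0.002]
wrist_force: [0.8, -0.3, -1.0]
opening: 0.0426
```

```bash
python3 -c "
from h import *
st()
a=cam('scene')[0]
cv2.imwrite('pics/a8.png',cv2.resize(a['pixels'][100:310,260:480],None,fx=2.8,fy=2.8)[:,:,::-1])"
```

```text
t 16.675 p [0.5192 0.162  0.1614] yAng 7.22 z [ 4.1e-03  7.0e-04 -1.0e+00] F [ 0.82 -0.32 -0.99] T [-0.08 -0.16  0.03] op 0.0426
```

View pics/a8.png

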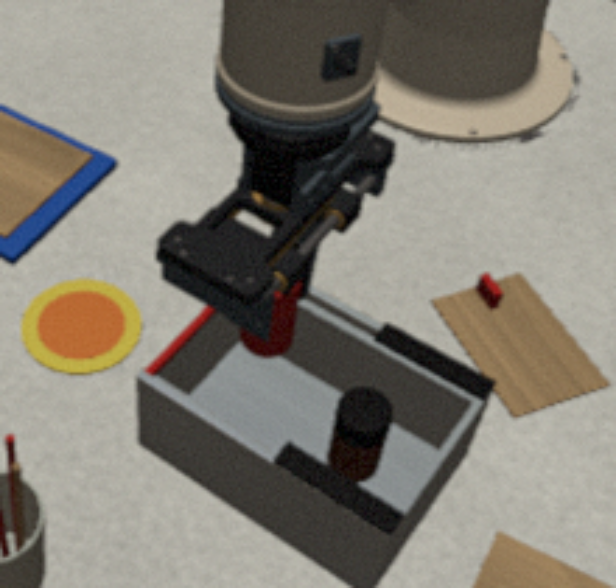

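The jar is held; it is upright and clear. Raising it a bit more, then to the mat.

Call:
{"name": "servo_tool", "arguments": {"plan": [{"dr":[0,0,0],"dp":[0,0,0.15],"grip":0},{"dr":[0,0,0],"dp":[0.05,-0.2,0.25],"grip":0},{"dr":[0,0,0],"dp":[0.1,-0.5,0.25],"grip":0},{"dr":[0,0,0],"dp":[0.15,-0.8,0.25],"grip":0},{"dr":[0,0,0],"dp":[0.19,-1,0.25],"grip":0}]}}

```text
time: 17.35
eef_pos: [0.5386, 0.0609, 0.1872]
tool_rot: [0.002, 0.661, 0.75, 0.002]
wrist_force: [-0.5, 1.3, -1.4]
opening: 0.0425
```

Call:
{"name": "servo_tool", "arguments": {"plan": [{"dr":[0,0,0],"dp":[0.1,-0.3,0],"grip":0},{"dr":[0,0,0],"dp":[0.15,-0.6,0],"grip":0},{"dr":[0,0,0],"dp":[0.19,-0.75,-0.1],"grip":0},{"dr":[0,0,0],"dp":[0.19,-0.75,-0.3],"grip":0},{"dr":[0,0,0],"dp":[0.19,-0.75,-0.6],"grip":0},{"dr":[0,0,0],"dp":[0.19,-0.75,-0.85],"grip":0},{"dr":[0,0,0],"dp":[0.19,-0.75,-1],"grip":0},{"dr":[0,0,0],"dp":[0.19,-0.75,-1],"grip":0}]}}

```text
time: 18.35
eef_pos: [0.557, -0.0138, 0.0862]
tool_rot: [0.001, 0.661, 0.75, 0.001]
wrist_force: [0.3, -1.2, -1.4]
opening: 0.0423
```

```bash
python3 -c "
from h import *
st()
a=cam('scene')[0]
cv2.imwrite('pics/a9.png',cv2.resize(a['pixels'][60:270,180:400],None,fx=2.8,fy=2.8)[:,:,::-1])"
```

```text
t 18.35 p [ 0.557  -0.0138  0.0862] yAng 7.2 z [ 0.0028  0.0012 -1.    ] F [ 0.32 -1.23 -1.42] T [-0.   -0.12 -0.05] op 0.0423
```

View pics/a9.png

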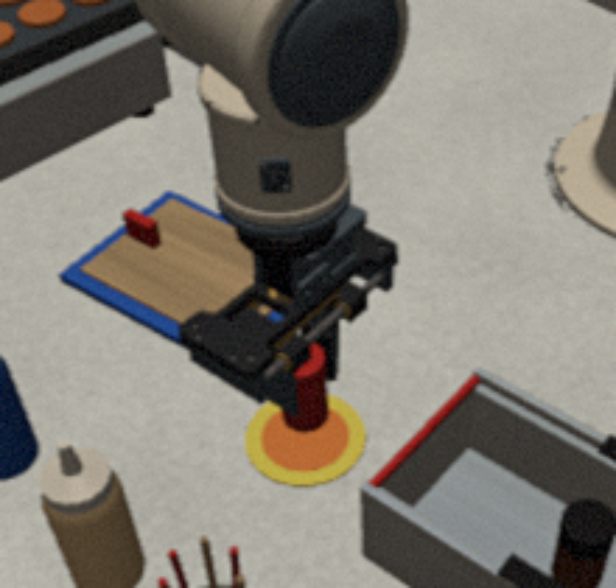

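The jar is over the mat, upright, with its underside about 30 mm up.

Call:
{"name": "servo_tool", "arguments": {"plan": [{"dr":[0,0,0],"dp":[0,0,-0.1],"grip":0},{"dr":[0,0,0],"dp":[0,0,-0.2],"grip":0},{"dr":[0,0,0],"dp":[0,0,-0.26],"grip":0},{"dr":[0,0,0],"dp":[0,0,-0.285],"grip":0},{"dr":[0,0,0],"dp":[0,0,-0.285],"grip":0}]}}

```text
time: 19.02
eef_pos: [0.5575, -0.0139, 0.0585]
tool_rot: [0.001, 0.661, 0.75, 0.002]
wrist_force: [-0.7, 0.5, -0.4]
opening: 0.0423
```

Call:
{"name": "servo_tool", "arguments": {"plan": [{"dr":[0,0,0],"dp":[0,0,-0.01],"grip":0},{"dr":[0,0,0],"dp":[0,0,-0.015],"grip":0},{"dr":[0,0,0],"dp":[0,0,-0.015],"grip":0}]}}

```text
time: 19.4
eef_pos: [0.5576, -0.0139, 0.0571]
tool_rot: [0.001, 0.661, 0.75, 0.002]
wrist_force: [0.5, 0.4, -1.5]
opening: 0.0425
```

Call:
{"name": "servo_tool", "arguments": {"plan": [{"dr":[0,0,0],"dp":[0,0,-0.01],"grip":0},{"dr":[0,0,0],"dp":[0,0,-0.01],"grip":0},{"dr":[0,0,0],"dp":[0,0,-0.01],"grip":0}]}}

```text
time: 19.77
eef_pos: [0.5577, -0.014, 0.0565]
tool_rot: [0.001, 0.661, 0.75, 0.002]
wrist_force: [-2.4, -0.3, 6.9]
opening: 0.0424
```

Contact (+6.9 N). Opening gently, then rising straight up.

Call:
{"name": "servo_tool", "arguments": {"plan": [{"dr":[0,0,0],"dp":[0,0,0],"grip":0.5},{"dr":[0,0,0],"dp":[0,0,0],"grip":0.65},{"dr":[0,0,0],"dp":[0,0,0],"grip":0.65},{"dr":[0,0,0],"dp":[0,0,0.2],"grip":0.65},{"dr":[0,0,0],"dp":[0,0,0.5],"grip":0.65},{"dr":[0,0,0],"dp":[0,0,1],"grip":0.65},{"dr":[0,0,0],"dp":[0,0,1],"grip":0.65}]}}

```text
time: 20.65
eef_pos: [0.5595, -0.0142, 0.1598]
tool_rot: [0.004, 0.661, 0.75, 0.004]
wrist_force: [0.2, -0.6, -0.0]
opening: 0.0592
```

Call:
{"name": "servo_tool", "arguments": {"plan": [{"dr":[0,0,0],"dp":[0,0,0.5],"grip":0.65},{"dr":[0,0,0],"dp":[-0.4,0,1],"grip":0.65},{"dr":[0,0,0],"dp":[-0.9,0,1],"grip":0.65},{"dr":[0,0,0],"dp":[-0.9,0,1],"grip":0.65}]}}

```text
time: 21.15
eef_pos: [0.4663, -0.0139, 0.2596]
tool_rot: [0.003, 0.661, 0.75, 0.003]
wrist_force: [0.1, 0.6, -1.0]
opening: 0.0594
```

```bash
python3 - <<'E'
from h import *
st()
a=lid(.005,.05); save(a,'b1')
for n in ('scene','top'):
    d,K,R,t=cam(n); W=world(d,K,R,t); hsv=cv2.cvtColor(d['pixels'],cv2.COLOR_RGB2HSV)
    if n=='top': save(d,'b2')
    H,S,V=[hsv[...,i].astype(int) for i in range(3)]; z=W[...,2]
    for nm,m in (('red',((H<6)|(H>172))&(S>130)&(z>.07)&(z<.088)&(W[...,1]<.08)&(W[...,1]>-.1)),('dark',(V<60)&(z>.074)&(z<.088)&(W[...,1]>.08))):
        nn,l,s,c=cv2.connectedComponentsWithStats((m&(W[...,0]>.4)&(W[...,0]<.62)&(W[...,1]<.3)).astype(np.uint8))
        for i in range(1,nn):
            if s[i,4]>100: p=W[l==i]; print(n,nm,s[i,4],c[i].round(1),p.mean(0).round(4),ray(K,R,t,*c[i],.08).round(4))
E
```

```text
t 21.15 p [ 0.4663 -0.0139  0.2596] yAng 7.19 z [ 8.8e-03  3.0e-04 -1.0e+00] F [ 0.11  0.59 -1.04] T [-0.03 -0.13  0.01] op 0.0594
lid n 2174 c [ 0.4953 -0.2396  0.0182] slope xy [ 0.0008 -0.0015] zc 0.0182 rect [ 0.4925 -0.2473] [0.1421 0.1988] 9.7
scene red 201 [287.3 197.3] [ 0.5606 -0.0095  0.0789] [ 0.5613 -0.0087  0.08  ]
scene dark 101 [334.6 215.2] [0.5209 0.1079 0.0795] [0.522  0.1082 0.08  ]
scene dark 122 [397.7 228.3] [0.45   0.231  0.0783] [0.4511 0.2324 0.08  ]
scene dark 294 [389.6 246.8] [0.5041 0.2506 0.082 ] [0.5028 0.2501 0.08  ]
scene dark 137 [358.2 270.2] [0.5938 0.2397 0.0813] [0.593  0.2399 0.08  ]
top dark 240 [243.9 222. ] [0.4989 0.2467 0.0816] [0.4989 0.247  0.08  ]
```

View pics/b1.png

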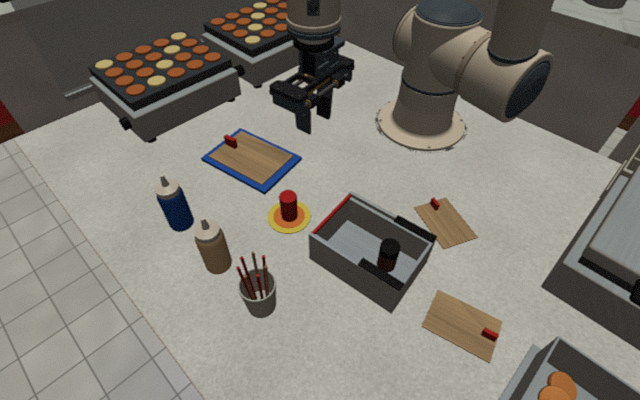

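View pics/b2.png

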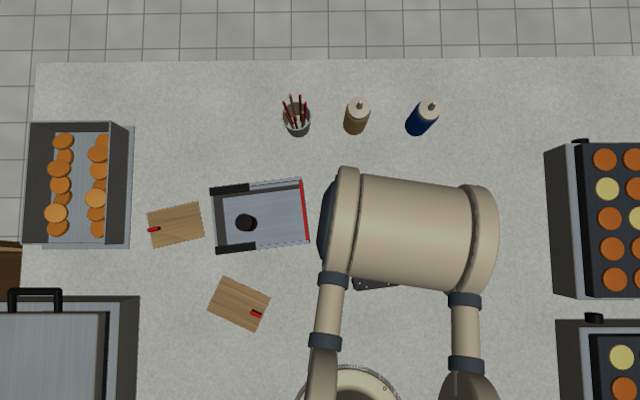

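The red jar stands upright at the mat's centre (288,205). The lid is flat on the board, and the dark jar and bystanders have not moved. The arm touches nothing, so I'm handing in.

```bash
python3 -c "
from station import manip
print(manip.job_done())"
```

```text
the job is handed in; nothing more can be done
None
```

The job is handed in at about 21 s of robot time, well inside the 54 s limit; no verdict is reported. I tipped the lid's handle end up about 11 mm and drew it over the lip and out from under the rails. I then laid it on the board, and lifted the red jar out onto the mat.

What the last checks showed:
- **Lid:** released, handle up and flat on the board (slope about 0.002), with its middle about 2 mm from the board's. Its front passed the lip with the rear still under the rails: about 41 mm of slide, front end about 96 mm up.
- **Red jar:** upright, about 5–6 mm from the mat's centre in the scene view. That is outside the 2 mm calibration but well inside the 36 mm limit.
- **Dark jar:** within 1 mm of where I first measured it.
- **Bystanders:** the two bottles and the cup of picks look unmoved in the pictures. I did not re-measure them.
- **Arm:** touching nothing; the residual wrist force is about 1 N, which is noise level.

No check failed. In the last top view the arm hid the red jar, so its final position rests on the scene camera alone.

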